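# Find the heavy side of a flange on the balancing stand

### The job

The square aluminium flange on the balancing stand is heavier on one side, though it does not show. Push the turning pin's nose through any one of the flange's four corner holes until its collar is close to the plate, crank the flange round with it to feel which side is heavy, and bring that heavy side to the bottom. Finish while still gripping the pin in its hole, holding the flange still with its heavy side straight down, ready for a balance weight to be tacked on at the top; turn the flange with the pin only, not with the fingers on the plate, and leave the tin, the nut and the magnet where they are.

Things in the scene. Friction and masses are not known exactly. Their poses are not given: they have to be found in the camera images.
- stand: grey balancing stand fixed to the bench: base 160 wide, 140 deep, 14 mm thick, pedestal and bearing head. Origin on the bench under the pedestal; x points away from the robot (turned up to 0.35 rad), z up. Level axle along the stand's x, 160 mm above the bench. The pedestal begins 34 mm behind the flange's rear; only the 20 mm axle and a 48 mm hub lie between.
- axle (a point): point on the axle's line in the plane of the flange's front face (stand frame x -70, y 0, z 160 mm), fixed to the stand. The flange turns about the stand's x axis through it, endlessly either way. Seals drag on the axle (about 0.32 N m), so the flange stays where it is left.
- flange: upright square aluminium plate 130 x 130 x 16 mm on the axle, front face to the robot; 20 mm holes through it at x, y = +-45 mm. Origin on the axle in the rear face, z along the axle to the robot, x, y parallel to the edges. Front middle: hub 60 mm across, 5 mm proud, nut 30 mm across with a stud, 19 mm proud. One unseen side is heavy, tied to no edge.
- flange_hole0 (a point): mouth, on the front face, of a corner hole, 64 mm from the axle's line; all four are alike, any will do. The heavy side differs every start, shows nowhere, and starts at least 0.9 rad from straight down.
- flange_hole1 (a point): mouth of the next corner hole. The heavy side adds a torque of 0.18 to 0.27 N m when level with the axle, none when straight down or up: the push at a hole that turns the flange steadily varies by 3 to 4 N either way around 5 N over a turn, hardest while the heavy side rises past level, lightest half a turn on; move slowly, at a stop it reads less.
- flange_hole2 (a point): mouth of a corner hole, diagonally across the axle from hole 0
- flange_hole3 (a point): mouth of a corner hole, diagonally across the axle from hole 1
- turning_pin: dark steel pin lying on the bench, 0.16 to 0.26 kg, 120 mm long, nose away from the robot (turned up to 0.5 rad). Origin mid-grip on its axis, 13 mm above the bench; x along the axis to the nose. Square grip 26 x 26 mm, x -25 to 25; shank 16 mm across to x 51; collar 26 mm across, x 51 to 57; round nose 14 mm across, x 57 to 95, tapered over the last 7 mm.
- pin_collar (a point): on the pin's axis at the front of its collar (x 57 mm); at the hole's mouth when the pin is fully in. The grip's middle is then 57 mm in front of the plate, so a gripper pointing down clears the plate all the way round. The pin's weight shows in the force reading: take its zero with the pin held in the air.
- pin_tip (a point): tip of the nose (x 95 mm on the pin's axis)
- tip_tin: bystander: round light metal tin 65 mm across, 31 mm high; origin under its centre
- coupling_nut: bystander: steel coupling nut 30 mm across and 30 mm high; origin under its centre
- weld_magnet: bystander: flat three-cornered welding magnet 70 x 90 x 16 mm; origin under its centre
Mind the look-alikes: they are no part of the job. Of the things shaped like the turning_pin, the steel one is meant.

How it is judged:
By the outcome, as a careful person would: the job done as asked, in the order asked, and still so for the second after the job is handed in, while the arm keeps its last pose, push and grip.
It also fails if it takes over 72 s, if anything falls off the work surface, if the arm or the gripper's body presses on something with over 40 N, if the wrist force passes 120 N, or if a joint passes its speed limit or range.

### The arm

A 7-joint arm with a two-finger parallel gripper is mounted at the origin on a cart in front of the work surface, level with it; the furniture and walls round the work are solid. World frame = base frame: x ahead of the robot, y to its left, z up, the work surface at z = 0. Lengths are in m, angles in rad, forces in N, time in s.
With the tool pointing down it reaches from about 0.425 to 0.925 m from the base axis. Payload 6.8 kg.
Tool frame: the origin (TCP) lies at the very end of the fingers, on their centre line; the grasp point (between the pads) lies 19 mm behind it; z points along the fingers, y is the line along which they close (so a half turn about z gives the same grasp; the last joint's range is limited). The gripper opens to 85 mm and grips with 20 to 120 N. Pads are 22 mm wide; open, the fingers measure 114 mm over their backs; the gripper's body (76 mm by 85 mm) begins 54 mm behind the grasp point. The pads swing forward as they close: fully open they stand 13 mm farther back than shut.
Start: joints at [1.088, 0.477, 0.022, 1.555, -0.011, 1.109, -0.083], TCP at [0.247, -0.628, 0.231] pointing down, gripper open.
Joint ranges: [-2.96, 2.96], [-0.34, 2.1], [-1.41, 1.46], [0.24, 2.44], [-1.37, 4.51], [0.17, 1.92], [-2.96, 2.96]. Speed limits (rad/s): [2.39, 2.39, 3.14, 3.14, 3.14, 3.14, 3.14].

### API

Orientations are given as a unit quaternion [w, x, y, z].
In Python, from station import bot gives the robot as it stands. The module is installed in compiled form; this text tells all that it offers.
- The arm moves only by the shell command python3 -m jog 'ROWS' [OPENING] [FORCE]. ROWS is JSON, a list of rows, each a list of 4 numbers: the shift along the tool's x, y, z in cm, then the turn about the tool's z in rad. In form: [[x, y, z, spin], ...]. A call has 1 to 20 rows; each row is the pose to reach, as a shift and turn from the pose commanded when the call began, along the tool's axes at that moment; what a row does not reach only later rows make up. A row lasts 1/12 s, in which the tool goes at most 41.7 mm and 7.16 degrees, less where a joint would pass 70% of its speed; a pose out of reach is approached as far as the arm can. A call with a gripper value outside its range is refused whole. OPENING is the closure, from -1 (fully open) to 1 (shut), set as the call begins (- or left out, the last holds). The fingers move at their own pace and stop on an object; FORCE is the grip in N (left out, the last holds). Time passes only in rows, so rows that repeat a pose let the fingers close. It gives the time, the measured TCP pose, the force, the opening and the grip force at its end, in the units of the state.
- bot.get_obs(): the state, without advancing time (a new reading comes with each control period).
- bot.read_camera(name): name is "scene" or "side" or "wrist"; returns a dict with "pixels" (400x640x3 uint8, red, green, blue), "depth" (400x640 float32, m along the optical axis (not along the pixel's ray), 0 where there is no reading), "fovy" (degrees; the focal length in pixels is half the picture's height over the tangent of half this angle, whatever the lens; pixels are square), "cx", "cy" (the principal point, pixels), "distortion" ([k1, k2, p1, p2, k3] as OpenCV has them; the pictures are not rectified), "pose" (4x4, takes a point from camera to world coordinates). Camera axes: x right, y down, z forward; pixel columns grow to the right and rows downward; lengths in m; the calibration is good to about 2 mm. A picture is of the moment at which its call begins.
- bot.hand_in(): hands the job in; it is judged then, once.
The state is a dict: "t": time; "q": joint angles; "joint_vel": joint speeds; "joint_torque": joint torques, N m; "eef_pos": TCP position; "tool_rot": TCP orientation; "contact_force": force on the tool from outside, world axes, zero at the start; "torque": the same for the moment, N m; "gripper_width": opening from 0.0 (shut) to 1.0 (fully open); "grasp_force": force on a finger pad.
Only numpy, scipy, OpenCV 4.12 (cv2) and the standard library are available. Lean on these libraries where they do the work, as an engineer would, in place of code of your own. Each camera call takes 0.05 s, during which the arm holds its last target. There are 200 camera calls.

## Working session

There is one attempt and no reset: what is moved stays moved. The work goes in short steps, Python scripts to look and compute and a shell command to move; the robot and the scene stay as the last step left them, time stands still between calls to the robot, and variables do not carry over. Pictures are saved under pics/ and viewed, at most 10 in all, crops included, and the job is handed in when it is done.

```bash
mkdir -p pics; cat > h.py <<'E'
import numpy as np, cv2, pickle
from station import bot
def grab(name,tag):
    c=bot.read_camera(name); pickle.dump(c,open(f'pics/{tag}.pkl','wb'))
    return c
def load(tag): return pickle.load(open(f'pics/{tag}.pkl','rb'))
def K(c):
    f=c['pixels'].shape[0]/2/np.tan(np.radians(c['fovy'])/2)
    return np.array([[f,0,c['cx']],[0,f,c['cy']],[0,0,1]])
def ray(c,uv):
    n=cv2.undistortPoints(np.array(uv,float).reshape(-1,1,2),K(c),np.array(c['distortion'],float)).reshape(-1,2)
    d=np.c_[n,np.ones(len(n))]; P=np.array(c['pose'])
    return P[:3,3],d@P[:3,:3].T   # depth-scaled
def plane(c,uv,z):
    o,d=ray(c,uv); return o+d*((z-o[2])/d[:,2])[:,None]
def depthpt(c,uv):
    o,d=ray(c,uv); uv=np.array(uv).reshape(-1,2).astype(int)
    return o+d*c['depth'][uv[:,1],uv[:,0]][:,None]
def proj(c,p):
    P=np.linalg.inv(np.array(c['pose'])); r,_=cv2.Rodrigues(P[:3,:3])
    return cv2.projectPoints(np.array(p,float).reshape(-1,1,3),r,P[:3,3],K(c),np.array(c['distortion'],float))[0].reshape(-1,2)
def tri(c1,u1,c2,u2):
    o1,d1=ray(c1,u1);o2,d2=ray(c2,u2);d1=d1[0];d2=d2[0]
    s=np.linalg.lstsq(np.c_[d1,-d2],o2-o1,rcond=None)[0]
    a=o1+s[0]*d1;b=o2+s[1]*d2
    return (a+b)/2,np.linalg.norm(a-b)
def save(img,name): cv2.imwrite(f'pics/{name}.png',img[...,::-1])
E
python3 - <<'E'
from h import *
o=bot.get_obs(); print({k:np.round(v,3) for k,v in o.items()})
a=grab('scene','s0');b=grab('side','d0');w=grab('wrist','w0')
for c in(a,b,w): print(np.round(c['pose'],3).tolist(),c['fovy'],(c['depth']>0).mean())
im=np.vstack([a['pixels'],b['pixels']])
save(cv2.resize(im,(480,600),interpolation=cv2.INTER_AREA),'both0'); 
E
```

```text
{'t': np.float64(0.0), 'q': array([ 1.088,  0.478,  0.022,  1.556, -0.012,  1.109, -0.083]), 'joint_vel': array([-0.001, -0.001, -0.001,  0.002, -0.001, -0.001,  0.   ]), 'joint_torque': array([-2.0000e-03, -5.9644e+01,  1.6080e+00, -2.8119e+01,  1.3000e-02,
        9.0000e-03,  0.0000e+00]), 'eef_pos': array([ 0.247, -0.628,  0.23 ]), 'tool_rot': array([-0.001,  0.982,  0.186, -0.   ]), 'contact_force': array([-0.535, -0.594, -0.491]), 'torque': array([-0.021,  0.027, -0.011]), 'grasp_force': np.float64(0.0), 'gripper_width': np.float64(0.997)}
[[0.998, 0.043, -0.054, 0.593], [0.068, -0.697, 0.714, -0.886], [-0.007, -0.716, -0.698, 0.862], [0.0, 0.0, 0.0, 1.0]] 48.06801703211065 0.9960859375
[[0.999, 0.041, -0.034, 0.549], [0.047, -0.378, 0.925, -1.151], [0.025, -0.925, -0.379, 0.574], [0.0, 0.0, 0.0, 1.0]] 52.760755802234264 0.99607421875
[[0.367, -0.891, -0.267, 0.315], [-0.93, -0.352, -0.103, -0.6], [-0.002, 0.286, -0.958, 0.373], [0.0, 0.0, 0.0, 1.0]] 68.80357646226713 0.99613671875
```

View pics/both0.png

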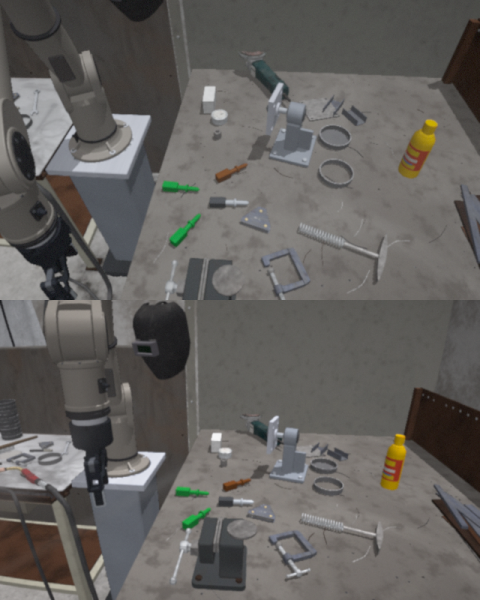

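The scene view (top half, scaled 0.75) shows four pin-shaped things: green at (180,187), green at (185,230), orange at (231,172) and dark grey/steel at (228,203). The dark steel one fits the description. The flange is edge-on at (273,110). Next is an enlarged crop to confirm the pin.

```bash
python3 - <<'E'
from h import *
a=load('s0');b=load('d0')
A=cv2.resize(a['pixels'][235:305,250:370],(800,466),interpolation=cv2.INTER_CUBIC)
A1=cv2.resize(a['pixels'][240:300,265:345],(400,300),interpolation=cv2.INTER_CUBIC)
B1=cv2.resize(b['pixels'][250:290,275:355],(400,200),interpolation=cv2.INTER_CUBIC)
A2=cv2.resize(a['pixels'][95:225,340:430],(400,578),interpolation=cv2.INTER_CUBIC)
L=np.vstack([A1,B1,np.zeros((78,400,3),np.uint8)])
save(np.hstack([L,A2]),'crop0')
# depth points above bench around pin, wrt world
for n,c,box in(('s',a,(265,345,240,300)),('d',b,(275,355,250,290))):
    u,v=np.meshgrid(np.arange(box[0],box[1]),np.arange(box[2],box[3]))
    p=depthpt(c,np.c_[u.ravel(),v.ravel()]); m=(p[:,2]>.008)&(p[:,2]<.06)
    print(n,m.sum(),np.median(p[:,2]),p[m].min(0),p[m].max(0), np.percentile(p[m][:,2],[50,90]))
# flange depth cloud
u,v=np.meshgrid(np.arange(340,440),np.arange(90,230))
p=depthpt(a,np.c_[u.ravel(),v.ravel()]); m=(p[:,2]>.02)&(p[:,2]<.3)
q=p[m]; print(len(q),np.percentile(q,[1,50,99],axis=0))
E
```

```text
s 858 -0.0021320329518682013 [ 0.41294997 -0.34105273  0.00804758] [ 0.60613236 -0.1751488   0.02736569] [0.01397498 0.02417244]
d 717 -0.0003644253388447871 [ 0.40328077 -0.34914243  0.00801473] [ 0.61258286 -0.16479201  0.02724089] [0.01486264 0.02382999]
3801 [[ 0.58001635 -0.04298679  0.02064162]
 [ 0.6945061  -0.00955655  0.09790564]
 [ 0.87401889  0.52397383  0.22666041]]
```

View pics/crop0.png

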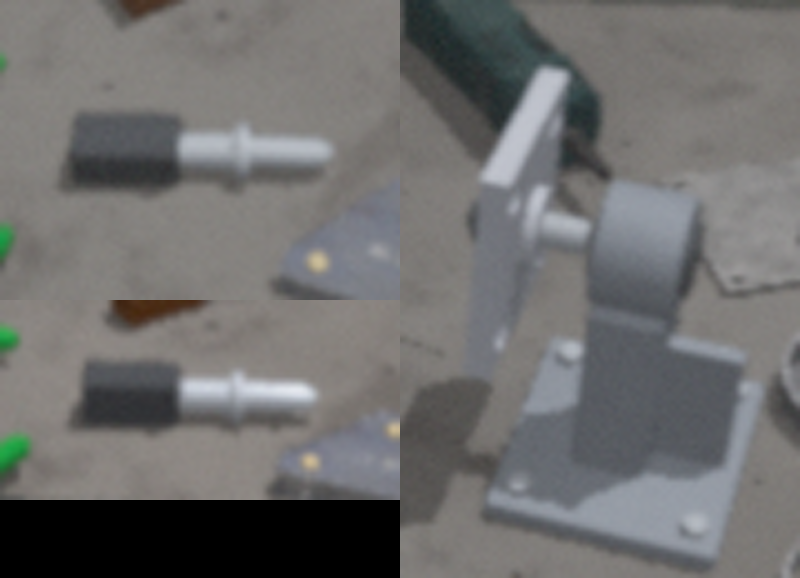

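The crop confirms the dark-gripped steel pin: grip at scene px (290,270), tip at (331.6,270.4), lying level with its nose away from the robot. The flange is seen from behind, edge-on. Now the measurements.

```bash
python3 - <<'E'
from h import *
a=load('s0');b=load('d0')
cs=[];
for c,(x0,x1,y0,y1) in((a,(272,306,255,285)),(b,(285,316,255,285))):
    g=cv2.cvtColor(c['pixels'],cv2.COLOR_RGB2GRAY)[y0:y1,x0:x1]
    m=(g<85).astype(np.uint8); k,l,s,ce=cv2.connectedComponentsWithStats(m)
    i=1+np.argmax(s[1:,4]); print(s[i],ce[i]+[x0,y0]); cs.append(ce[i]+[x0,y0])
    u,v=np.meshgrid(np.arange(x0-10,x1+35),np.arange(y0-5,y1+5)); uv=np.c_[u.ravel(),v.ravel()]
    p=depthpt(c,uv); t=(p[:,2]>.020)&(p[:,2]<.035)&(c['pixels'][uv[:,1],uv[:,0],:].max(1)<130)&(p[:,0]<.53)
    q=p[t]; print('grip top',len(q),q.mean(0),cv2.minAreaRect(q[:,:2].astype(np.float32)))
print('grip',tri(a,cs[0],b,cs[1]))
print('tip',tri(a,[331.6,270.4],b,[338.4,268.8]))
print('collar',tri(a,[265+242/5,240+151/5],b,[275+237/5,250+95/5]))
# flange: bright cloud
for c,(x0,x1,y0,y1) in((a,(350,382,105,182)),(b,(345,385,148,205))):
    u,v=np.meshgrid(np.arange(x0,x1),np.arange(y0,y1)); uv=np.c_[u.ravel(),v.ravel()]
    p=depthpt(c,uv); m=(p[:,2]>.05)&(p[:,2]<.27)&(p[:,0]>.52)&(p[:,0]<.72)&(p[:,1]>-.15)&(p[:,1]<.2)&(c['pixels'][uv[:,1],uv[:,0]].min(1)>110)
    q=p[m]; print('fl',len(q),np.percentile(q,[1,50,99],axis=0).round(3).tolist())
    np.save('pics/fl%d.npy'%len(q),q)
# base plate of stand from scene: top at z=.014, corners
print(plane(a,[[340+565/4.45,95+340/4.45],[340+487/4.45-0,95+512/4.45]],.014))
E
```

```text
[  6  15  24   8 169] [289.17159763 273.49704142]
grip top 199 [ 0.47896197 -0.26927032  0.02367393] ((0.47829821705818176, -0.26835814118385315), (0.04921380430459976, 0.026746127754449844), 3.1289901733398438)
[  5   9  22  12 197] [300.35532995 270.40609137]
grip top 110 [ 0.4769927  -0.27173412  0.0241033 ] ((0.4761055111885071, -0.2699914872646332), (0.04822232201695442, 0.024736590683460236), 3.7490968704223633)
grip (array([ 0.47745007, -0.28022077,  0.01441794]), np.float64(0.0017922948046301841))
tip (array([ 0.57415568, -0.26588716,  0.01534655]), np.float64(0.0023512456807765455))
collar (array([ 0.53260851, -0.26625388,  0.01286647]), np.float64(0.0011064614955642626))
fl 816 [[0.621, -0.045, 0.096], [0.642, -0.009, 0.183], [0.682, 0.087, 0.228]]
fl 635 [[0.619, -0.046, 0.099], [0.642, -0.016, 0.176], [0.7, 0.08, 0.228]]
[[ 0.94719528  0.1056742   0.014     ]
 [ 0.87482589 -0.0528734   0.014     ]]
```

```bash
python3 -m jog '[[34.5,-25.1,5,-2.82],[34.5,-25.1,5,-2.82],[34.5,-25.1,5,-2.82],[34.5,-25.1,5,-2.82],[34.5,-25.1,5,-2.82],[34.5,-25.1,5,-2.82],[34.5,-25.1,5,-2.82],[34.5,-25.1,5,-2.82],[34.5,-25.1,5,-2.82],[34.5,-25.1,5,-2.82],[34.5,-25.1,5,-2.82],[34.5,-25.1,5,-2.82],[34.5,-25.1,5,-2.82],[34.5,-25.1,5,-2.82],[34.5,-25.1,5,-2.82],[34.5,-25.1,5,-2.82],[34.5,-25.1,5,-2.82],[34.5,-25.1,5,-2.82],[34.5,-25.1,5,-2.82],[34.5,-25.1,5,-2.82]]' -1 60
python3 -m jog '[[0,0,2,-0.34],[0,0,2,-0.34],[0,0,2,-0.34],[0,0,2,-0.34]]'
python3 - <<'E'
from h import *
c=grab('wrist','w1'); o=bot.get_obs(); print(o['t'],o['q'].round(3),o['eef_pos'],o['tool_rot'],o['contact_force'])
print(c['pose'].round(3).tolist())
save(c['pixels'],'w1')
print(proj(c,[[.4775,-.269,.026],[.574,-.266,.013]]))
E
```

```text
t: 1.82
eef_pos: [0.476, -0.2683, 0.1811]
tool_rot: [-0.0, 0.13, 0.992, 0.0]
contact_force: [0.0, -0.4, 0.9]
gripper_width: 0.999
grasp_force: 0.0
t: 2.15
eef_pos: [0.4758, -0.2683, 0.1607]
tool_rot: [-0.0, -0.038, 0.999, 0.0]
contact_force: [-0.5, -0.2, -0.8]
gripper_width: 1.0
grasp_force: 0.0
2.2 [ 0.951  0.435 -0.694  1.896  0.342  0.932  1.737] [ 0.47605848 -0.26835052  0.16100306] [-1.52258682e-04 -3.55136810e-02  9.99369131e-01  3.07534500e-04] [-0.42189504 -0.39823617  0.25589332]
[[-0.077, 0.955, 0.286, 0.403], [0.997, 0.073, 0.024, -0.273], [0.002, 0.287, -0.958, 0.303], [0.0, 0.0, 0.0, 1.0]]
[[318.58281951 196.47403574]
 [314.90418797 276.47773363]]
```

View pics/w1.png

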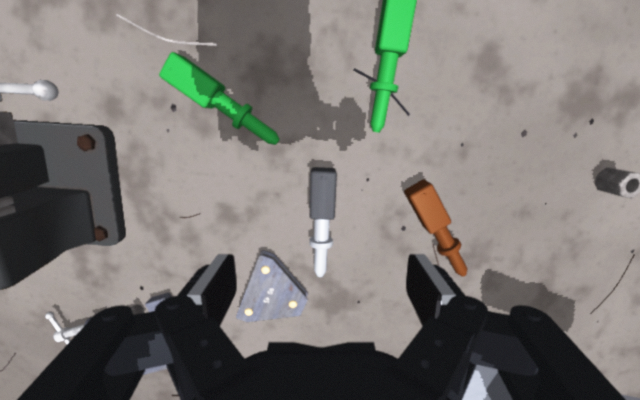

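The wrist view shows the steel pin at (322,195), tip at (320,276), with the magnet ahead and left at (270,290), the orange look-alike at (435,225) and the greens above.

```bash
python3 - <<'E'
from h import *
c=load('w1');a=load('s0')
g=cv2.cvtColor(c['pixels'],cv2.COLOR_RGB2GRAY)
def comp(m,x0,x1,y0,y1):
    k,l,s,ce=cv2.connectedComponentsWithStats(m[y0:y1,x0:x1].astype(np.uint8)); i=1+np.argmax(s[1:,4])
    ys,xs=np.where(l==i); return np.c_[xs+x0,ys+y0].astype(np.float32)
G=comp(g<110,295,350,155,228); S=comp(g>185,300,345,205,285)
r=cv2.minAreaRect(G); print(r,S.min(0),S.max(0),S.mean(0))
print('grip c top',plane(c,[r[0]],.026))
top=plane(c,G,.026); rr=cv2.minAreaRect((top[:,:2]*1000).astype(np.float32)); print('rect mm',rr)
tipv=S[S[:,1]>S[:,1].max()-1].mean(0); print('tip',tipv,plane(c,[tipv],.013))
col=S[(S[:,1]>=270)].mean(0)
print('steel axis', [plane(c,[S[S[:,1]==y].mean(0)],.013)[0].round(4).tolist() for y in (222,228,234,256,262,268)])
print('tri tip',tri(c,tipv,a,[331.6,270.4]))
uv=G.astype(int); p=depthpt(c,uv); print('grip depth', np.median(p,0)); 
E
```

```text
((322.0, 189.0), (58.0, 28.0), 90.0) [312. 243.] [331. 276.] [320.72656 257.56772]
grip c top [[ 0.46972388 -0.26624277  0.026     ]]
rect mm ((470.66534423828125, -266.3158264160156), (58.180397033691406, 27.018310546875), 3.6949527263641357)
tip [319.5 276. ] [[ 0.57300277 -0.26090488  0.013     ]]
steel axis [[nan, nan, nan], [nan, nan, nan], [nan, nan, nan], [0.5482, -0.2611, 0.013], [0.5555, -0.2617, 0.013], [0.5629, -0.2611, 0.013]]
tri tip (array([ 0.57535579, -0.26087421,  0.00860369]), np.float64(0.0004970411133988864))
grip depth [ 0.46003337 -0.27294501  0.02428844]<stdin>:13: RuntimeWarning: Mean of empty slice.
  ret = um.true_divide(
```

```bash
python3 -m jog '[[0,0.1,4,0],[0,0.1,8,0],[0,0.1,12,0],[0,0.1,14,0],[0,0.1,15,0],[0,0.1,15.7,0],[0,0.1,15.7,0],[0,0.1,15.7,0]]'
python3 -m jog '[[0,0,0,0],[0,0,0,0],[0,0,0,0],[0,0,0,0],[0,0,0,0],[0,0,0,0],[0,0,0,0],[0,0,0,0]]' 1 120
```

```text
t: 2.87
eef_pos: [0.4773, -0.2676, 0.0055]
tool_rot: [0.001, -0.036, 0.999, -0.0]
contact_force: [-0.9, -0.2, -0.1]
gripper_width: 0.997
grasp_force: 0.0
t: 3.53
eef_pos: [0.4764, -0.2675, 0.0052]
tool_rot: [0.0, -0.036, 0.999, -0.0]
contact_force: [-2.8, 0.6, 9.0]
gripper_width: 0.281
grasp_force: 118.1
```

```bash
python3 -m jog '[[0,0,-4,0],[0,0,-8,0],[0,4,-11,0.1],[0,8,-14,0.2],[0,12,-17,0.3],[0,16,-20,0.4],[0,20,-23,0.5],[0,24,-26,0.6],[-0.5,29,-28,0.7],[-0.5,29,-28,0.8],[-0.5,29,-28,0.9],[-0.5,29,-28,1.0],[-0.5,29,-28,1.1],[-0.5,29,-28,1.2],[-0.5,29,-28,1.3],[-0.5,29,-28,1.4],[-0.5,29,-28,1.5],[-0.5,29,-28,1.6],[-0.5,29,-28,1.6],[-0.5,29,-28,1.6]]'
python3 - <<'E'
from h import *
c=grab('wrist','w2'); o=bot.get_obs(); print(o['t'],o['q'].round(3),o['eef_pos'],o['tool_rot'],o['contact_force'])
print(c['pose'].round(3).tolist())
save(c['pixels'],'w2')
E
```

```text
t: 5.2
eef_pos: [0.4596, 0.0223, 0.284]
tool_rot: [-0.0, 0.69, 0.724, -0.0]
contact_force: [0.3, 0.4, -2.6]
gripper_width: 0.271
grasp_force: 118.7
5.25 [ 0.452  0.119 -0.679  1.944  0.084  1.107 -0.213] [0.45966585 0.02235551 0.28409241] [-1.23465604e-04  6.90182376e-01  7.23635424e-01 -2.15347135e-04] [ 0.13703517  0.10308699 -1.86022214]
[[0.999, 0.046, 0.014, 0.456], [0.048, -0.957, -0.286, 0.096], [0.0, 0.287, -0.958, 0.426], [0.0, 0.0, 0.0, 1.0]]
```

View pics/w2.png

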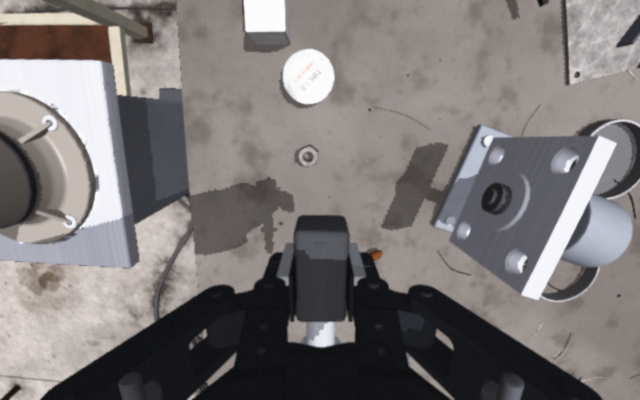

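The wrist view shows the flange's front on the right: holes near (566,160), (517,262), (463,230) and (494,156), with the nut at (496,198). The pin's grip is held at (320,260), and the tin (308,76) and nut (308,156) are clear.

```bash
cat > fl.py <<'E'
from h import *
def flange(c,poly,holes,dbg=True):
    m=np.zeros((400,640),np.uint8); cv2.fillPoly(m,[np.array(poly,np.int32)],1)
    v,u=np.where(m>0); p=depthpt(c,np.c_[u,v]); 
    q=p
    for t in(.02,.008,.005,.004):
        ce=np.median(q,0); n=np.linalg.svd(q-q.mean(0),full_matrices=False)[2][2]; n*=-np.sign(n[0])
        d=(p-q.mean(0))@n; q=p[abs(d-np.median(d[abs(d)<t]))<t]
    c0=q.mean(0); n=np.linalg.svd(q-c0,full_matrices=False)[2][2]; n*=-np.sign(n[0])
    print('plane c',c0.round(4),'n',n.round(4),'yaw',np.arctan2(-n[1],-n[0]).round(4),len(q),'/',len(p),'rms',((q-c0)@n).std().round(4))
    g=cv2.cvtColor(c['pixels'],cv2.COLOR_RGB2GRAY)
    o,d=ray(c,holes); P=o+d*(((c0-o)@n)/(d@n))[:,None]
    return c0,n,P
E
python3 - <<'E'
from fl import *
c=load('w2')
c0,n,P=flange(c,[(490,140),(575,142),(522,285),(450,232)],[[566,160],[494,156],[463,230],[517,262]])
print(P.round(4)); print(P.mean(0)); print([np.linalg.norm(P[i]-P[(i+1)%4]).round(4) for i in range(4)])
save(cv2.resize(c['pixels'][115:305,425:625],(800,760),interpolation=cv2.INTER_CUBIC)[0:740][:, :][:600*1] if False else cv2.resize(c['pixels'][120:300,425:625],(660,594),interpolation=cv2.INTER_CUBIC),'fl2')
E
```

```text
plane c [0.6376 0.0314 0.1678] n [-0.9629  0.2698 -0.0026] yaw -0.2732 7766 / 10699 rms 0.0009
[[ 0.6498  0.0752  0.2028]
 [ 0.6474  0.0659  0.1088]
 [ 0.6238 -0.0183  0.1183]
 [ 0.6257 -0.0107  0.21  ]]
[0.63664524 0.02804756 0.15997006]
[np.float64(0.0945), np.float64(0.088), np.float64(0.092), np.float64(0.0895)]
```

View pics/fl2.png

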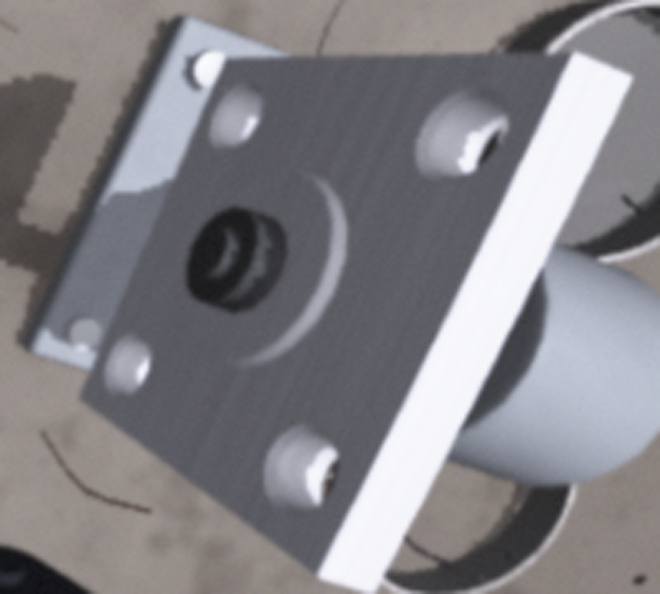

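```bash
python3 -m jog '[[0,0,0,-0.12],[1,0,0,-0.24],[2,0,0,-0.36],[3,0.5,0,-0.48],[4,1,0,-0.6],[5,2,0,-0.72],[6,3,0,-0.84],[7,4,0,-0.96],[7.9,5,0,-1.08],[7.9,6,0,-1.2],[7.9,7,2,-1.25],[7.9,8,5,-1.25],[7.9,8.6,8,-1.25],[7.9,8.6,9.1,-1.25],[7.9,8.6,9.1,-1.25],[7.9,8.6,9.1,-1.25],[7.9,8.6,9.1,-1.25]]'
python3 - <<'E'
from h import *
w=load('w2'); u,v=np.meshgrid(np.arange(305,338),np.arange(225,310,10)); 
p=depthpt(w,np.c_[u.ravel(),v.ravel()]).reshape(u.shape+(3,)); print('grip in hand (y,z):',np.median(p,1).round(4).tolist())
a=grab('scene','s3');b=grab('side','d3');o=bot.get_obs(); print(o['t'],o['q'].round(2),o['eef_pos'],o['tool_rot'],o['contact_force'],o['torque'])
e=o['eef_pos']; d=np.array([.963,-.27,0]); tip=e+.097*d+[0,0,.008]
ims=[]
for c in(a,b):
    q=proj(c,tip)[0]; print('pred tip px',q,proj(c,e+.045*d+[0,0,.008])); x,y=int(q[0])-40,int(q[1])-35
    print(x,y); ims.append(cv2.resize(c['pixels'][y:y+70,x:x+80],(400,350),interpolation=cv2.INTER_CUBIC))
save(np.hstack(ims),'tip3')
E
```

```text
t: 6.67
eef_pos: [0.5431, 0.1056, 0.1951]
tool_rot: [0.001, 0.138, 0.99, 0.0]
contact_force: [0.3, 0.2, -1.9]
gripper_width: 0.278
grasp_force: 118.7
grip in hand (y,z): [[0.4583, 0.0473, 0.2961], [0.4584, 0.0454, 0.3039], [0.4586, 0.0408, 0.3044], [0.4588, 0.0357, 0.3042], [0.4591, 0.0305, 0.3043], [0.4593, 0.0254, 0.3044], [0.4596, 0.0198, 0.3042], [0.4599, 0.0144, 0.3041], [0.4601, 0.0087, 0.3042]]
6.7667 [ 0.33  0.43 -0.81  1.85  0.36  1.02  0.67] [0.54324378 0.10544181 0.19526854] [1.53751058e-03 1.37735333e-01 9.90467824e-01 3.22384071e-04] [-0.41992232 -0.31288616 -1.7263019 ] [-0.00234301  0.03735503 -0.05653831]
pred tip px [362.90815176 117.55766745] [[343.50074733 113.78404614]]
322 82
pred tip px [361.19811305 159.88338586] [[345.32340584 157.99706832]]
321 124
```

View pics/tip3.png

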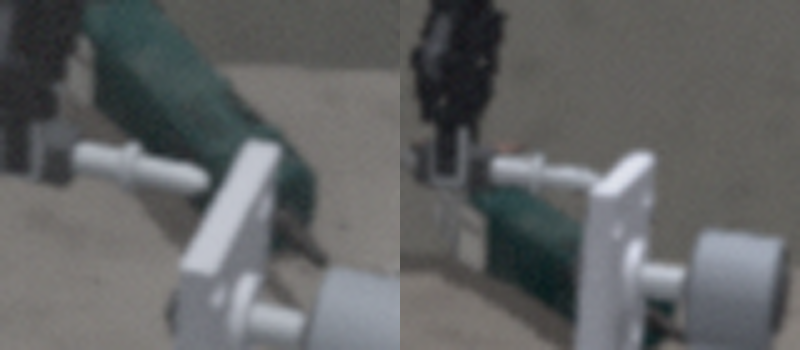

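The crops show the pin's tip at scene (363.6,118), where predicted, level and just in front of the upper-left hole. Inserting.

```bash
python3 -m jog '[[-0.5,0,0.1,0],[-1,0,0.1,0],[-1.4,0,0.1,0],[-1.8,0,0.1,0],[-2.2,0,0.1,0],[-2.6,0,0.1,0]]'
python3 -m jog '[[-0.5,0,0,0],[-1,0,0,0],[-1.5,0,0,0],[-1.8,0,0,0],[-2,0,0,0],[-2.2,0,0,0],[-2.2,0,0,0]]'
python3 - <<'E'
from h import *
a=grab('scene','s4');b=grab('side','d4');w=grab('wrist','w4');o=bot.get_obs(); print(o['t'],o['eef_pos'],o['contact_force'],o['torque'])
e=o['eef_pos'];d=np.array([.9620,-.273,0])
ims=[]
for c in(a,b):
    q=proj(c,e+.07*d)[0]; x,y=int(q[0])-40,int(q[1])-35
    print(x,y); ims.append(cv2.resize(c['pixels'][y:y+70,x:x+80],(400,350),interpolation=cv2.INTER_CUBIC))
save(np.hstack(ims),'in4')
E
```

```text
t: 7.27
eef_pos: [0.5679, 0.0977, 0.1923]
tool_rot: [-0.0, 0.138, 0.99, 0.0]
contact_force: [0.3, -0.0, -1.6]
gripper_width: 0.28
grasp_force: 118.7
t: 7.85
eef_pos: [0.5889, 0.0918, 0.1922]
tool_rot: [0.0, 0.138, 0.99, 0.0]
contact_force: [0.2, 0.1, -1.6]
gripper_width: 0.276
grasp_force: 118.7
8.0 [0.58843189 0.09199337 0.19229957] [ 0.20029092  1.42026432 -1.20931572] [0.00662774 0.03930254 0.03984802]
330 87
327 129
```

View pics/in4.png

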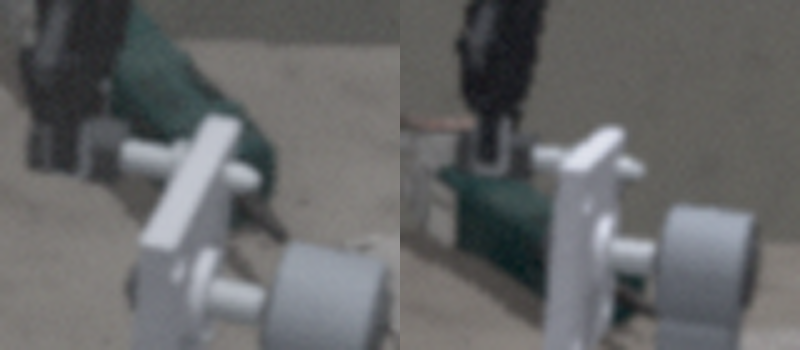

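The crops show the nose through the upper-left hole (scene ≈(378,122)), with the collar about 5 mm off the plate and no contact force. Next I close the gap by 2 mm and start cranking slowly over the top.

```bash
f(){ tee -a log.txt | grep -E 't:|eef|contact' | tr '\n' ' '; echo; }
python3 -m jog '[[-0.2,-0.07,-0.09,0],[-0.2,-0.13,-0.18,0],[-0.2,-0.2,-0.27,0],[-0.2,-0.26,-0.36,0],[-0.2,-0.33,-0.45,0]]' | f
python3 -m jog '[[0,-0.07,-0.09,0],[0,-0.13,-0.18,0],[0,-0.2,-0.27,0],[0,-0.26,-0.36,0],[0,-0.33,-0.45,0]]' | f
python3 -m jog '[[0,-0.09,-0.07,0],[0,-0.18,-0.13,0],[0,-0.27,-0.2,0],[0,-0.36,-0.26,0],[0,-0.45,-0.33,0]]' | f
python3 -m jog '[[0,-0.09,-0.07,0],[0,-0.18,-0.13,0],[0,-0.27,-0.2,0],[0,-0.36,-0.26,0],[0,-0.45,-0.33,0]]' | f
python3 - <<'E'
from h import *
o=bot.get_obs(); print(o['q'].round(2),o['torque'].round(3),o['contact_force'])
E
```

```text
t: 8.42 eef_pos: [0.5896, 0.0882, 0.1968] tool_rot: [-0.0, 0.138, 0.99, 0.0] contact_force: [2.1, 0.6, -4.2] 
t: 8.83 eef_pos: [0.5883, 0.0847, 0.201] tool_rot: [-0.0, 0.138, 0.99, -0.0] contact_force: [0.6, -0.6, -5.7] 
t: 9.25 eef_pos: [0.5873, 0.0806, 0.2045] tool_rot: [-0.0, 0.138, 0.99, -0.0] contact_force: [-1.2, -0.6, -4.8] 
t: 9.67 eef_pos: [0.5863, 0.0763, 0.208] tool_rot: [0.0, 0.138, 0.99, 0.0] contact_force: [-0.9, 1.7, -5.3] 
[ 0.36  0.47 -0.78  1.75  0.38  1.08  0.74] [0.18  0.375 0.081] [-0.89300014  1.70876254 -5.28136007]
```

```bash
f(){ tee -a log.txt | grep -E 't:|eef|contact' | tr '\n' ' '|sed 's/tool_rot.*contact/contact/'; echo; }
python3 -m jog '[[0,-0.1,-0.05,0],[0,-0.2,-0.1,0],[0,-0.3,-0.14,0],[0,-0.4,-0.19,0],[0,-0.5,-0.24,0]]' | f
python3 -m jog '[[0,-0.1,-0.05,0],[0,-0.2,-0.1,0],[0,-0.3,-0.14,0],[0,-0.4,-0.19,0],[0,-0.5,-0.24,0]]' | f
python3 -m jog '[[0,-0.11,-0.03,0],[0,-0.21,-0.06,0],[0,-0.32,-0.09,0],[0,-0.43,-0.12,0],[0,-0.54,-0.16,0]]' | f
python3 -m jog '[[0,-0.11,-0.03,0],[0,-0.21,-0.06,0],[0,-0.32,-0.09,0],[0,-0.43,-0.12,0],[0,-0.54,-0.16,0]]' | f
python3 -m jog '[[0,-0.11,-0.01,0],[0,-0.22,-0.02,0],[0,-0.33,-0.04,0],[0,-0.44,-0.05,0],[0,-0.55,-0.06,0]]' | f
python3 -m jog '[[0,-0.11,-0.01,0],[0,-0.22,-0.02,0],[0,-0.33,-0.04,0],[0,-0.44,-0.05,0],[0,-0.55,-0.06,0]]' | f
python3 -m jog '[[0,-0.11,0.01,0],[0,-0.22,0.02,0],[0,-0.33,0.02,0],[0,-0.44,0.03,0],[0,-0.55,0.04,0]]' | f
python3 -m jog '[[0,-0.11,0.01,0],[0,-0.22,0.02,0],[0,-0.33,0.02,0],[0,-0.44,0.03,0],[0,-0.55,0.04,0]]' | f
python3 -m jog '[[0,-0.11,0.03,0],[0,-0.22,0.06,0],[0,-0.32,0.08,0],[0,-0.43,0.11,0],[0,-0.54,0.14,0]]' | f
python3 -m jog '[[0,-0.11,0.03,0],[0,-0.22,0.06,0],[0,-0.32,0.08,0],[0,-0.43,0.11,0],[0,-0.54,0.14,0]]' | f
cat > fit.py <<'E'
import re,numpy as np,sys
n=np.array([.9620,-.273,0]);L=np.array([.273,.962,0]);ax=np.array([.6366,.028,.160]);z0=np.array([.1,.1,-1.75])
R=[]
for m in re.finditer(r't: ([\d.]+)\s+eef_pos: \[(.*?)\].*?contact_force: \[(.*?)\]',open('log.txt').read(),re.S):
    p=np.array(eval(m[2]))+[0,0,.0071]-ax; F=np.array(eval(m[3]))-z0
    s,z=p@L,p[2]; a=np.arctan2(z,s); r=np.hypot(s,z)
    ft=-(F@L*-np.sin(a)+F[2]*np.cos(a)); fr=F@L*np.cos(a)+F[2]*np.sin(a)
    R.append((float(m[1]),np.degrees(a)%360,r*1e3,p@n*1e3,ft,fr,F@n))
R=np.array(R)
print('t  phi  r  axial  ft  fr  fax'); print(R.round(1)[-int(sys.argv[1]) if len(sys.argv)>1 else 0:])
k=R[2:]
if len(k)>15:
    a=np.unwrap(np.radians(k[:,1])); A=np.c_[np.ones(len(a)),np.cos(a),np.sin(a)]
    x,res,_,_=np.linalg.lstsq(A,k[:,4],rcond=None); sd=np.std(k[:,4]-A@x); C=np.linalg.inv(A.T@A)*sd**2
    amp=np.hypot(x[1],x[2]); pk=np.arctan2(x[2],x[1])
    # ft max (heavy rising past level, turning phi+): heavy at world angle 0 (s+ side rising). heavy angle = phi+off; pk+off=0
    # heavy down (-90deg) => phi = pk-90deg
    print('mean',x[0],'amp',amp,'sd',sd,'pin phi at heavy-down deg',np.degrees(pk-np.pi/2)%360,'+-',np.degrees(np.sqrt(C[1,1]+C[2,2])/amp/1.4))
E
python3 fit.py
```

```text
t: 10.08 eef_pos: [0.5849, 0.0714, 0.2103] contact_force: [-0.9, 1.1, -6.3] 
t: 10.5 eef_pos: [0.5836, 0.0667, 0.2128] contact_force: [0.4, 1.7, -5.6] 
t: 10.92 eef_pos: [0.5821, 0.0615, 0.2143] contact_force: [-0.1, 1.2, -6.0] 
t: 11.33 eef_pos: [0.5805, 0.0563, 0.2159] contact_force: [0.7, 1.4, -6.3] 
t: 11.75 eef_pos: [0.5791, 0.051, 0.2165] contact_force: [0.9, 1.4, -6.2] 
t: 12.17 eef_pos: [0.5775, 0.0458, 0.2171] contact_force: [0.2, 2.1, -5.9] 
t: 12.58 eef_pos: [0.5761, 0.0405, 0.2167] contact_force: [0.8, 3.7, -5.8] 
t: 13.0 eef_pos: [0.5746, 0.0352, 0.2164] contact_force: [0.9, 3.7, -5.9] 
t: 13.42 eef_pos: [0.5732, 0.0301, 0.215] contact_force: [0.5, 3.5, -4.3] 
t: 13.83 eef_pos: [0.5717, 0.0248, 0.2135] contact_force: [1.6, 5.0, -5.2] 
t  phi  r  axial  ft  fr  fax
[[ 8.400e+00  4.420e+01  6.290e+01 -6.160e+01  2.500e+00 -1.000e+00
   1.800e+00]
 [ 8.800e+00  4.930e+01  6.340e+01 -6.190e+01  2.200e+00 -3.300e+00
   7.000e-01]
 [ 9.200e+00  5.430e+01  6.360e+01 -6.180e+01  9.000e-01 -3.100e+00
  -1.100e+00]
 [ 9.700e+00  5.930e+01  6.410e+01 -6.160e+01  2.900e+00 -2.400e+00
  -1.400e+00]
 [ 1.010e+01  6.430e+01  6.370e+01 -6.160e+01  2.600e+00 -3.800e+00
  -1.200e+00]
 [ 1.050e+01  6.920e+01  6.410e+01 -6.160e+01  2.900e+00 -3.000e+00
  -1.000e-01]
 [ 1.090e+01  7.420e+01  6.380e+01 -6.160e+01  2.100e+00 -3.800e+00
  -5.000e-01]
 [ 1.130e+01  7.930e+01  6.410e+01 -6.170e+01  2.200e+00 -4.200e+00
   2.000e-01]
 [ 1.180e+01  8.420e+01  6.390e+01 -6.160e+01  1.900e+00 -4.300e+00
   4.000e-01]
 [ 1.220e+01  8.910e+01  6.420e+01 -6.170e+01  2.000e+00 -4.100e+00
  -4.000e-01]
 [ 1.260e+01  9.400e+01  6.400e+01 -6.160e+01  3.400e+00 -4.300e+00
  -3.000e-01]
 [ 1.300e+01  9.890e+01  6.430e+01 -6.160e+01  3.000e+00 -4.700e+00
  -2.000e-01]
 [ 1.340e+01  1.038e+02  6.400e+01 -6.160e+01  2.700e+00 -3.300e+00
  -5.000e-01]
 [ 1.380e+01  1.089e+02  6.410e+01 -6.160e+01  3.700e+00 -4.900e+00
   1.000e-01]]
```

```bash
f(){ cat >> log.txt; }
python3 -m jog '[[0,-0.09,0.06,0],[0,-0.19,0.13,0],[0,-0.28,0.19,0],[0,-0.37,0.26,0],[0,-0.46,0.32,0]]' | f
python3 -m jog '[[0,-0.09,0.06,0],[0,-0.19,0.13,0],[0,-0.28,0.19,0],[0,-0.37,0.26,0],[0,-0.46,0.32,0]]' | f
python3 -m jog '[[0,-0.09,0.06,0],[0,-0.18,0.12,0],[0,-0.27,0.18,0],[0,-0.36,0.24,0],[0,-0.45,0.3,0]]' | f
python3 -m jog '[[0,-0.09,0.06,0],[0,-0.18,0.12,0],[0,-0.27,0.18,0],[0,-0.36,0.24,0],[0,-0.45,0.3,0]]' | f
python3 fit.py 4
python3 -m jog '[[0,-0.08,0.08,0],[0,-0.16,0.15,0],[0,-0.23,0.23,0],[0,-0.31,0.3,0],[0,-0.39,0.38,0]]' | f
python3 -m jog '[[0,-0.08,0.08,0],[0,-0.16,0.15,0],[0,-0.23,0.23,0],[0,-0.31,0.3,0],[0,-0.39,0.38,0]]' | f
python3 -m jog '[[0,-0.06,0.09,0],[0,-0.13,0.18,0],[0,-0.19,0.26,0],[0,-0.25,0.35,0],[0,-0.31,0.44,0]]' | f
python3 -m jog '[[0,-0.06,0.09,0],[0,-0.13,0.18,0],[0,-0.19,0.26,0],[0,-0.25,0.35,0],[0,-0.31,0.44,0]]' | f
python3 fit.py 4
```

```text
t  phi  r  axial  ft  fr  fax
[[ 14.2 113.9  63.1 -61.6   3.3  -0.8  -2.2]
 [ 14.7 119.1  62.3 -61.5   3.4   2.   -2.5]
 [ 15.1 124.1  61.8 -61.5   3.3   0.8  -2.3]
 [ 15.5 128.8  61.8 -61.4   5.   -1.4  -0.9]]
mean 5.154901489131245 amp 3.037638822547275 sd 0.5737546174760295 pin phi at heavy-down deg 147.57167634709427 +- 28.49046405903888
t  phi  r  axial  ft  fr  fax
[[ 15.9 134.   61.9 -61.4   5.1  -1.1  -0.5]
 [ 16.3 139.   62.1 -61.4   4.3   0.6   0.6]
 [ 16.8 144.1  61.8 -61.5   5.9  -0.2   0.4]
 [ 17.2 149.2  62.  -61.6   5.8   0.4   1.6]]
mean 6.127307800569251 amp 3.9770567458452595 sd 0.5633760366942693 pin phi at heavy-down deg 154.99724941674728 +- 12.473819025625478
```

```bash
f(){ cat >> log.txt; }
python3 -m jog '[[0,-0.05,0.1,0],[0,-0.1,0.19,0],[0,-0.14,0.29,0],[0,-0.19,0.39,0],[0,-0.24,0.48,0]]' | f
python3 -m jog '[[0,-0.05,0.1,0],[0,-0.1,0.19,0],[0,-0.14,0.29,0],[0,-0.19,0.39,0],[0,-0.24,0.48,0]]' | f
python3 -m jog '[[0,-0.03,0.1,0],[0,-0.06,0.21,0],[0,-0.09,0.31,0],[0,-0.12,0.42,0],[0,-0.15,0.52,0]]' | f
python3 -m jog '[[0,-0.03,0.1,0],[0,-0.06,0.21,0],[0,-0.09,0.31,0],[0,-0.12,0.42,0],[0,-0.15,0.52,0]]' | f
python3 -m jog '[[0,-0.01,0.11,0],[0,-0.02,0.21,0],[0,-0.03,0.32,0],[0,-0.04,0.43,0],[0,-0.05,0.54,0]]' | f
python3 -m jog '[[0,-0.01,0.11,0],[0,-0.02,0.21,0],[0,-0.03,0.32,0],[0,-0.04,0.43,0],[0,-0.05,0.54,0]]' | f
python3 fit.py 6
python3 -m jog '[[0,0.01,0.11,0],[0,0.02,0.22,0],[0,0.02,0.32,0],[0,0.03,0.43,0],[0,0.04,0.54,0]]' | f
python3 -m jog '[[0,0.01,0.11,0],[0,0.02,0.22,0],[0,0.02,0.32,0],[0,0.03,0.43,0],[0,0.04,0.54,0]]' | f
python3 -m jog '[[0,0.03,0.1,0],[0,0.05,0.21,0],[0,0.08,0.31,0],[0,0.1,0.42,0],[0,0.13,0.52,0]]' | f
python3 -m jog '[[0,0.03,0.1,0],[0,0.05,0.21,0],[0,0.08,0.31,0],[0,0.1,0.42,0],[0,0.13,0.52,0]]' | f
python3 -m jog '[[0,0.04,0.1,0],[0,0.09,0.2,0],[0,0.13,0.3,0],[0,0.18,0.4,0],[0,0.22,0.5,0]]' | f
python3 -m jog '[[0,0.04,0.1,0],[0,0.09,0.2,0],[0,0.13,0.3,0],[0,0.18,0.4,0],[0,0.22,0.5,0]]' | f
python3 fit.py 6
```

```text
t  phi  r  axial  ft  fr  fax
[[ 1.760e+01  1.541e+02  6.170e+01 -6.160e+01  6.200e+00 -3.000e-01
   3.000e-01]
 [ 1.800e+01  1.591e+02  6.210e+01 -6.160e+01  7.500e+00  1.700e+00
  -9.000e-01]
 [ 1.840e+01  1.641e+02  6.190e+01 -6.170e+01  5.900e+00 -1.000e-01
  -4.000e-01]
 [ 1.880e+01  1.692e+02  6.220e+01 -6.150e+01  7.000e+00  5.000e-01
   2.000e-01]
 [ 1.920e+01  1.742e+02  6.220e+01 -6.160e+01  7.500e+00  6.000e-01
  -5.000e-01]
 [ 1.970e+01  1.792e+02  6.250e+01 -6.150e+01  6.800e+00  1.100e+00
  -2.000e-01]]
mean 5.753311684836962 amp 3.658310099233448 sd 0.5897428961824401 pin phi at heavy-down deg 150.29279627560533 +- 7.766661644747477
t  phi  r  axial  ft  fr  fax
[[ 2.010e+01  1.841e+02  6.250e+01 -6.150e+01  7.700e+00  1.200e+00
  -4.000e-01]
 [ 2.050e+01  1.891e+02  6.270e+01 -6.150e+01  6.900e+00 -7.000e-01
  -2.000e-01]
 [ 2.090e+01  1.939e+02  6.270e+01 -6.150e+01  8.000e+00 -5.000e-01
  -0.000e+00]
 [ 2.130e+01  1.988e+02  6.300e+01 -6.150e+01  7.500e+00 -2.100e+00
  -2.000e-01]
 [ 2.180e+01  2.036e+02  6.310e+01 -6.150e+01  7.700e+00 -9.000e-01
  -2.000e-01]
 [ 2.220e+01  2.086e+02  6.330e+01 -6.150e+01  8.500e+00 -2.300e+00
  -3.000e-01]]
mean 5.219109173595046 amp 3.266212697306398 sd 0.5715608435138982 pin phi at heavy-down deg 142.00041129646442 +- 5.410559453046172
```

```bash
f(){ cat >> log.txt; }
python3 -m jog '[[0,0.07,0.09,0],[0,0.14,0.18,0],[0,0.22,0.27,0],[0,0.29,0.36,0],[0,0.36,0.44,0]]' | f
python3 -m jog '[[0,0.07,0.09,0],[0,0.14,0.18,0],[0,0.22,0.27,0],[0,0.29,0.36,0],[0,0.36,0.44,0]]' | f
python3 -m jog '[[0,0.08,0.08,0],[0,0.16,0.15,0],[0,0.23,0.23,0],[0,0.31,0.3,0],[0,0.39,0.38,0]]' | f
python3 -m jog '[[0,0.08,0.08,0],[0,0.16,0.15,0],[0,0.23,0.23,0],[0,0.31,0.3,0],[0,0.39,0.38,0]]' | f
python3 -m jog '[[0,0.09,0.06,0],[0,0.18,0.13,0],[0,0.26,0.19,0],[0,0.35,0.25,0],[0,0.44,0.31,0]]' | f
python3 -m jog '[[0,0.09,0.06,0],[0,0.18,0.13,0],[0,0.26,0.19,0],[0,0.35,0.25,0],[0,0.44,0.31,0]]' | f
python3 fit.py 6
python3 -m jog '[[0,0.1,0.05,0],[0,0.19,0.1,0],[0,0.29,0.14,0],[0,0.39,0.19,0],[0,0.48,0.24,0]]' | f
python3 -m jog '[[0,0.1,0.05,0],[0,0.19,0.1,0],[0,0.29,0.14,0],[0,0.39,0.19,0],[0,0.48,0.24,0]]' | f
python3 -m jog '[[0,0.1,0.03,0],[0,0.21,0.06,0],[0,0.31,0.09,0],[0,0.42,0.12,0],[0,0.52,0.15,0]]' | f
python3 -m jog '[[0,0.1,0.03,0],[0,0.21,0.06,0],[0,0.31,0.09,0],[0,0.42,0.12,0],[0,0.52,0.15,0]]' | f
python3 -m jog '[[0,0.11,0.01,0],[0,0.21,0.02,0],[0,0.32,0.03,0],[0,0.43,0.04,0],[0,0.54,0.05,0]]' | f
python3 -m jog '[[0,0.11,0.01,0],[0,0.21,0.02,0],[0,0.32,0.03,0],[0,0.43,0.04,0],[0,0.54,0.05,0]]' | f
python3 fit.py 6
```

```text
t  phi  r  axial  ft  fr  fax
[[ 2.260e+01  2.136e+02  6.310e+01 -6.140e+01  8.100e+00 -1.600e+00
   1.000e-01]
 [ 2.300e+01  2.185e+02  6.320e+01 -6.140e+01  9.200e+00 -1.400e+00
  -0.000e+00]
 [ 2.340e+01  2.233e+02  6.320e+01 -6.150e+01  9.500e+00 -1.500e+00
   3.000e-01]
 [ 2.380e+01  2.281e+02  6.340e+01 -6.150e+01  9.300e+00 -2.100e+00
  -2.000e-01]
 [ 2.420e+01  2.328e+02  6.330e+01 -6.150e+01  9.200e+00 -1.900e+00
  -3.000e-01]
 [ 2.470e+01  2.376e+02  6.340e+01 -6.160e+01  8.500e+00 -3.300e+00
   2.000e-01]]
mean 5.5124328739585415 amp 3.4201948041895838 sd 0.5651215918926634 pin phi at heavy-down deg 147.94010571111326 +- 3.644373869643789
t  phi  r  axial  ft  fr  fax
[[ 2.510e+01  2.423e+02  6.330e+01 -6.160e+01  9.000e+00 -2.800e+00
  -6.000e-01]
 [ 2.550e+01  2.469e+02  6.370e+01 -6.170e+01  8.800e+00 -3.200e+00
  -6.000e-01]
 [ 2.590e+01  2.516e+02  6.340e+01 -6.170e+01  8.900e+00 -2.900e+00
  -1.000e-01]
 [ 2.630e+01  2.563e+02  6.370e+01 -6.170e+01  8.400e+00 -4.500e+00
   5.000e-01]
 [ 2.680e+01  2.609e+02  6.330e+01 -6.180e+01  8.100e+00 -3.800e+00
   0.000e+00]
 [ 2.720e+01  2.656e+02  6.340e+01 -6.190e+01  7.900e+00 -3.400e+00
   6.000e-01]]
mean 5.40755809535449 amp 3.3991812375986035 sd 0.5374422690230888 pin phi at heavy-down deg 145.38157257352296 +- 2.700698710590527
```

```bash
f(){ cat >> log.txt; }
python3 -m jog '[[0,-0.11,-0.03,0],[0,-0.22,-0.07,0],[0,-0.33,-0.1,0],[0,-0.44,-0.13,0],[0,-0.55,-0.16,0]]' | f
python3 -m jog '[[0,-0.11,-0.03,0],[0,-0.22,-0.07,0],[0,-0.33,-0.1,0],[0,-0.44,-0.13,0],[0,-0.55,-0.16,0]]' | f
python3 -m jog '[[0,-0.1,-0.04,0],[0,-0.2,-0.07,0],[0,-0.31,-0.11,0],[0,-0.41,-0.15,0],[0,-0.51,-0.18,0]]' | f
python3 -m jog '[[0,-0.1,-0.04,0],[0,-0.2,-0.07,0],[0,-0.31,-0.11,0],[0,-0.41,-0.15,0],[0,-0.51,-0.18,0]]' | f
python3 -m jog '[[0,-0.09,-0.05,0],[0,-0.19,-0.11,0],[0,-0.28,-0.16,0],[0,-0.38,-0.22,0],[0,-0.47,-0.27,0]]' | f
python3 -m jog '[[0,-0.09,-0.05,0],[0,-0.19,-0.11,0],[0,-0.28,-0.16,0],[0,-0.38,-0.22,0],[0,-0.47,-0.27,0]]' | f
python3 -m jog '[[0,-0.08,-0.07,0],[0,-0.16,-0.14,0],[0,-0.25,-0.21,0],[0,-0.33,-0.28,0],[0,-0.41,-0.35,0]]' | f
python3 -m jog '[[0,-0.08,-0.07,0],[0,-0.16,-0.14,0],[0,-0.25,-0.21,0],[0,-0.33,-0.28,0],[0,-0.41,-0.35,0]]' | f
python3 -m jog '[[0,-0.07,-0.08,0],[0,-0.14,-0.16,0],[0,-0.21,-0.25,0],[0,-0.28,-0.33,0],[0,-0.35,-0.41,0]]' | f
python3 -m jog '[[0,-0.07,-0.08,0],[0,-0.14,-0.16,0],[0,-0.21,-0.25,0],[0,-0.28,-0.33,0],[0,-0.35,-0.41,0]]' | f
python3 - <<'E'
s=open('fit.py').read()
s=s[:s.index('k=R[2:]')]+'''
f=R[2:]; f=f[f[:,0]<27.3]; b=R[R[:,0]>28.5]
h=lambda x:np.radians(x)
# hole angle: forward phi-2.7deg, backward phi+2.7deg
for nm,F,B in(('fwd',f,b[:0]),('all',f,b)):
    k=np.r_[F,B]; dr=np.r_[np.ones(len(F)),-np.ones(len(B))]
    a=h(k[:,1]-2.7*dr); A=np.c_[dr,np.cos(a),np.sin(a)]
    x=np.linalg.lstsq(A,k[:,4],rcond=None)[0]; sd=np.std(k[:,4]-A@x); C=np.linalg.inv(A.T@A)*sd**2
    print(nm,'drag',x[0].round(2),'amp',np.hypot(*x[1:]).round(2),'sd',sd.round(2),'hole angle at heavy-down',(np.degrees(np.arctan2(x[2],x[1]))-90)%360,'+-',np.degrees(np.sqrt(C[1,1]+C[2,2])/3.4/1.4))
'''
s=s.replace('import re','import re\n',1).replace('\n,numpy',',numpy') if 0 else s
open('fit.py','w').write(s.replace("print('t  phi","np.set_printoptions(suppress=True);print('t  phi"))
E
python3 fit.py 10
```

```text
t  phi  r  axial  ft  fr  fax
[[ 27.6 264.6  61.4 -62.9   1.8   5.2  -0.2]
 [ 28.  260.5  59.8 -62.8  -3.5  10.7  -0.9]
 [ 28.4 253.8  59.8 -62.7  -3.   14.5  -3.6]
 [ 28.8 248.5  59.5 -62.5  -3.1  15.9  -5.3]
 [ 29.2 242.5  59.5 -62.4  -2.7  17.   -4.4]
 [ 29.7 236.9  59.7 -62.2  -3.8  15.2  -5.3]
 [ 30.1 231.1  59.8 -61.9  -5.3  15.5  -3.7]
 [ 30.5 225.7  59.9 -61.7  -2.4  15.1  -3.9]
 [ 30.9 220.1  59.9 -61.5  -3.6  15.3  -4.8]
 [ 31.3 214.7  60.1 -61.2  -2.7  13.9  -4. ]]
fwd drag 5.41 amp 3.4 sd 0.54 hole angle at heavy-down 142.68157257352297 +- 2.7000483486606055
all drag 5.74 amp 3.13 sd 0.67 hole angle at heavy-down 149.7774450791926 +- 2.9216957738901628
```

```bash
f(){ cat >> log.txt; }
python3 -m jog '[[0,-0.07,-0.08,0],[0,-0.14,-0.16,0],[0,-0.22,-0.24,0],[0,-0.29,-0.32,0],[0,-0.36,-0.4,0]]' | f
python3 -m jog '[[0,-0.07,-0.08,0],[0,-0.14,-0.16,0],[0,-0.22,-0.24,0],[0,-0.29,-0.32,0],[0,-0.36,-0.4,0]]' | f
python3 -m jog '[[0,-0.04,-0.1,0],[0,-0.08,-0.2,0],[0,-0.11,-0.31,0],[0,-0.15,-0.41,0],[0,-0.19,-0.51,0]]' | f
python3 -m jog '[[0,-0.04,-0.1,0],[0,-0.08,-0.2,0],[0,-0.11,-0.31,0],[0,-0.15,-0.41,0],[0,-0.19,-0.51,0]]' | f
python3 fit.py 4
python3 -m jog '[[0,-0.02,-0.11,0],[0,-0.04,-0.22,0],[0,-0.06,-0.32,0],[0,-0.08,-0.43,0],[0,-0.1,-0.54,0]]' | f
python3 -m jog '[[0,-0.02,-0.11,0],[0,-0.04,-0.22,0],[0,-0.06,-0.32,0],[0,-0.08,-0.43,0],[0,-0.1,-0.54,0]]' | f
python3 fit.py 2
```

```text
t  phi  r  axial  ft  fr  fax
[[ 31.8 209.6  60.3 -60.8  -3.6  12.   -3.1]
 [ 32.2 204.6  60.4 -60.2  -2.5   9.4  -3.1]
 [ 32.6 199.1  60.4 -59.9  -2.6   9.8  -2.8]
 [ 33.  193.8  60.4 -59.5  -3.8   8.9  -2.9]]
fwd drag 5.41 amp 3.4 sd 0.54 hole angle at heavy-down 142.68157257352297 +- 2.7000483486606055
all drag 5.73 amp 3.14 sd 0.67 hole angle at heavy-down 149.37718378388564 +- 2.6118815245817273
t  phi  r  axial  ft  fr  fax
[[ 33.4 188.5  60.5 -59.2  -3.2   8.7  -2.3]
 [ 33.8 182.9  60.4 -58.9  -3.4   7.3  -1.3]]
fwd drag 5.41 amp 3.4 sd 0.54 hole angle at heavy-down 142.68157257352297 +- 2.7000483486606055
all drag 5.69 amp 3.14 sd 0.66 hole angle at heavy-down 148.2740131135567 +- 2.4595052473212955
```

```bash
f(){ cat >> log.txt; }
python3 -m jog '[[0.05,-0.03,-0.11,0],[0.1,-0.06,-0.22,0],[0.1,-0.09,-0.32,0],[0.15,-0.12,-0.43,0],[0.15,-0.15,-0.54,0]]' | f
python3 -m jog '[[0,-0.03,-0.11,0],[0,-0.06,-0.22,0],[0,-0.09,-0.32,0],[0,-0.12,-0.43,0],[0,-0.15,-0.54,0]]' | f
python3 fit.py 2; tail -5 log.txt
python3 - <<'E'
from h import *
o=bot.get_obs(); print(o['t'],o['q'].round(2),o['eef_pos'],o['tool_rot'].round(4),o['contact_force'],o['torque'])
a=grab('scene','s5');b=grab('side','d5');w=grab('wrist','w5')
e=o['eef_pos'];d=np.array([.9620,-.273,0]); ims=[]
for c in(a,b):
    q=proj(c,e+.07*d)[0]; x,y=int(q[0])-40,int(q[1])-40
    print(x,y); ims.append(cv2.resize(c['pixels'][y:y+80,x:x+80],(400,400),interpolation=cv2.INTER_CUBIC))
save(np.hstack(ims),'mid5')
E
```

```text
t  phi  r  axial  ft  fr  fax
[[ 34.2 177.1  60.5 -59.   -3.8   4.7   1.5]
 [ 34.7 173.5  61.3 -61.4  -3.7   2.4   2.6]]
fwd drag 5.41 amp 3.4 sd 0.54 hole angle at heavy-down 142.68157257352297 +- 2.7000483486606055
all drag 5.67 amp 3.14 sd 0.66 hole angle at heavy-down 147.4587958760364 +- 2.317426652353416
eef_pos: [0.5609, -0.0138, 0.1598]
tool_rot: [0.002, 0.138, 0.99, 0.0]
contact_force: [1.8, -3.3, -5.2]
gripper_width: 0.277
grasp_force: 120.4
34.6667 [ 0.5   0.48 -0.76  1.86  0.4   0.95  0.86] [ 0.56090222 -0.01380622  0.15976413] [1.900e-03 1.381e-01 9.904e-01 2.000e-04] [ 1.79327494 -3.31739547 -5.17158261] [-0.69944105 -0.21844635 -0.24071022]
318 118
319 145
```

View pics/mid5.png

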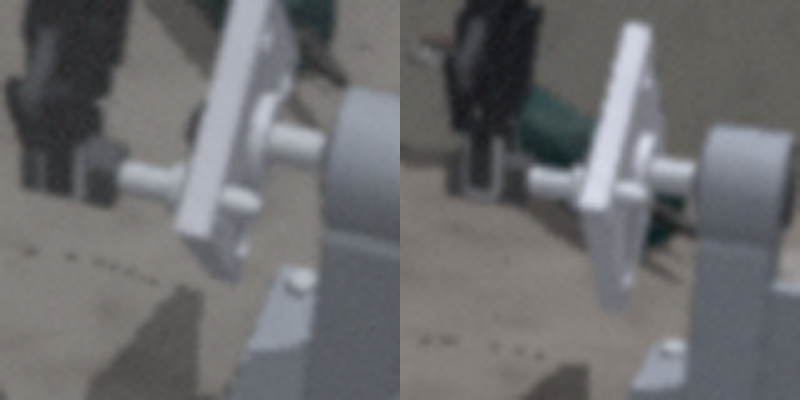

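The pictures show the pin still through its hole with the collar at the plate, and the plate standing on its corner (corner at scene (353.6,164.4), side (355.4,186)). I'll read the plate's true angle from those corners.

```bash
cat > ang.py <<'E'
from h import *
n=np.array([.9620,-.273,0]);L=np.array([.273,.962,0]);ax=np.array([.6366,.028,.160])
def corner(c,uv,back=0,a0=0,a1=360):
    a=np.radians(np.arange(a0,a1,.25)); p=ax+back*n+.0919*(np.cos(a)[:,None]*L+np.sin(a)[:,None]*[0,0,1])
    e=np.linalg.norm(proj(c,p)-uv,axis=1); i=e.argmin(); return np.degrees(a[i]).round(1),e[i].round(2)
E
python3 - <<'E'
from ang import *
a=load('s5');b=load('d5')
print(corner(a,[353.6,164.4],0,140,210),corner(a,[360,165.6],.016,140,210),corner(b,[355.4,186],0,140,210),corner(b,[360.6,187],.016,140,210))
# reference: start (holes at 40 => corner at 130) in s0/d0, crop from s0: top corner front (340+(482-400)/4.444, 95+182/4.446)
s=load('s0'); print(corner(s,[340+82/4.444,95+182/4.446],0,100,160),corner(s,[340+112/4.444,95+187/4.446],.016,100,160))
E
```

```text
(np.float64(177.8), np.float64(2.0)) (np.float64(177.2), np.float64(1.97)) (np.float64(176.0), np.float64(1.22)) (np.float64(176.5), np.float64(1.03))
(np.float64(132.2), np.float64(2.01)) (np.float64(131.8), np.float64(2.11))
```

```bash
f(){ cat >> log.txt; }
python3 -m jog '[[0,0.02,-0.11,0],[0,0.03,-0.21,0],[0,0.04,-0.32,0],[0,0.06,-0.43,0],[0,0.08,-0.54,0]]' | f
python3 -m jog '[[0,0.02,-0.11,0],[0,0.03,-0.21,0],[0,0.04,-0.32,0],[0,0.06,-0.43,0],[0,0.08,-0.54,0]]' | f
python3 -m jog '[[0,0.04,-0.1,0],[0,0.08,-0.2,0],[0,0.12,-0.3,0],[0,0.16,-0.4,0],[0,0.19,-0.5,0]]' | f
python3 -m jog '[[0,0.04,-0.1,0],[0,0.08,-0.2,0],[0,0.12,-0.3,0],[0,0.16,-0.4,0],[0,0.19,-0.5,0]]' | f
python3 fit.py 4
python3 -m jog '[[0,0.06,-0.09,0],[0,0.11,-0.18,0],[0,0.17,-0.28,0],[0,0.23,-0.37,0],[0,0.28,-0.46,0]]' | f
python3 -m jog '[[0,0.06,-0.09,0],[0,0.11,-0.18,0],[0,0.17,-0.28,0],[0,0.23,-0.37,0],[0,0.28,-0.46,0]]' | f
python3 fit.py 2
```

```text
t  phi  r  axial  ft  fr  fax
[[ 35.2 169.8  61.3 -63.5  -3.4   2.3   1.6]
 [ 35.6 164.6  61.5 -63.7  -3.9   0.3  -0.3]
 [ 36.1 159.7  61.6 -63.4  -4.6   1.3  -2. ]
 [ 36.5 154.6  61.9 -63.   -5.5   0.5  -0.4]]
fwd drag 5.41 amp 3.4 sd 0.54 hole angle at heavy-down 142.68157257352297 +- 2.7000483486606055
all drag 5.63 amp 3.14 sd 0.65 hole angle at heavy-down 146.17045837129257 +- 2.1276275364688364
t  phi  r  axial  ft  fr  fax
[[ 36.9 149.6  61.5 -63.   -4.9   0.4  -0.8]
 [ 37.3 144.6  61.7 -63.   -5.2   0.1   0.4]]
fwd drag 5.41 amp 3.4 sd 0.54 hole angle at heavy-down 142.68157257352297 +- 2.7000483486606055
all drag 5.61 amp 3.14 sd 0.65 hole angle at heavy-down 145.5453633708786 +- 2.0341584387637703
```

```bash
f(){ cat >> log.txt; }
python3 -m jog '[[0,0.07,-0.08,0],[-0.05,0.14,-0.16,0],[-0.1,0.21,-0.24,0],[-0.1,0.28,-0.32,0],[-0.1,0.36,-0.4,0]]' | f
python3 -m jog '[[0,0.07,-0.08,0],[0,0.14,-0.16,0],[0,0.21,-0.24,0],[0,0.28,-0.32,0],[0,0.36,-0.4,0]]' | f
python3 -m jog '[[0,0.09,-0.07,0],[0,0.17,-0.14,0],[0,0.26,-0.2,0],[0,0.34,-0.27,0],[0,0.42,-0.34,0]]' | f
python3 -m jog '[[0,0.09,-0.07,0],[0,0.17,-0.14,0],[0,0.26,-0.2,0],[0,0.34,-0.27,0],[0,0.42,-0.34,0]]' | f
python3 -m jog '[[0,0.1,-0.05,0],[0,0.19,-0.1,0],[0,0.28,-0.16,0],[0,0.38,-0.21,0],[0,0.48,-0.26,0]]' | f
python3 -m jog '[[0,0.1,-0.05,0],[0,0.19,-0.1,0],[0,0.28,-0.16,0],[0,0.38,-0.21,0],[0,0.48,-0.26,0]]' | f
python3 fit.py 6
```

```text
t  phi  r  axial  ft  fr  fax
[[ 37.7 140.2  61.4 -62.9  -6.4   2.   -2.5]
 [ 38.2 135.   61.4 -62.7  -5.8   1.5  -2.3]
 [ 38.6 130.1  61.2 -62.5  -7.    0.   -1.6]
 [ 39.  125.2  61.4 -62.3  -7.1   0.3  -1.1]
 [ 39.4 120.3  61.2 -62.2  -7.1   1.4  -1.1]
 [ 39.8 115.2  61.5 -62.   -7.4   1.1  -0.9]]
fwd drag 5.41 amp 3.4 sd 0.54 hole angle at heavy-down 142.68157257352297 +- 2.7000483486606055
all drag 5.65 amp 3.17 sd 0.63 hole angle at heavy-down 146.8727145586833 +- 1.8290204339831082
```

```bash
f(){ cat >> log.txt; }
python3 -m jog '[[0,-0.09,0.05,0],[0,-0.19,0.1,0],[0,-0.28,0.14,0],[0,-0.38,0.19,0],[0,-0.47,0.24,0]]' | f
python3 -m jog '[[0,-0.09,0.05,0],[0,-0.19,0.1,0],[0,-0.28,0.14,0],[0,-0.38,0.19,0],[0,-0.47,0.24,0]]' | f
python3 -m jog '[[0,-0.08,0.07,0],[0,-0.16,0.14,0],[0,-0.25,0.21,0],[0,-0.33,0.28,0],[0,-0.41,0.35,0]]' | f
python3 -m jog '[[0,-0.08,0.07,0],[0,-0.16,0.14,0],[0,-0.25,0.21,0],[0,-0.33,0.28,0],[0,-0.41,0.35,0]]' | f
python3 -m jog '[[0,-0.07,0.08,0],[0,-0.14,0.16,0],[0,-0.21,0.25,0],[0,-0.28,0.33,0],[0,-0.35,0.41,0]]' | f
sed -i 's/^f=R\[2:\].*/m=R[:,0]; f=R[((m>9)\&(m<27.3))|(m>41)]; b=R[(m>28.5)\&(m<40)]/' fit.py
python3 fit.py 5
```

```text
t  phi  r  axial  ft  fr  fax
[[ 40.2 117.8  60.8 -61.7   0.6  -1.   -0.5]
 [ 40.6 123.   61.3 -61.7   4.1   0.8   0.6]
 [ 41.1 129.1  61.1 -61.8   4.8   0.5   0.3]
 [ 41.5 134.3  61.2 -62.    5.3   0.2   1.1]
 [ 41.9 139.3  60.9 -62.    5.    1.8   1.3]]
fwd drag 5.41 amp 3.4 sd 0.53 hole angle at heavy-down 142.10556058532663 +- 2.584710380188563
all drag 5.66 amp 3.16 sd 0.62 hole angle at heavy-down 146.63621032207584 +- 1.766828060858889
```

```bash
f(){ cat >> log.txt; }
python3 -m jog '[[0,-0.07,0.09,0],[-0.05,-0.14,0.18,0],[-0.1,-0.2,0.27,0],[-0.1,-0.27,0.36,0],[-0.1,-0.34,0.45,0],[-0.1,-0.4,0.54,0],[-0.1,-0.47,0.63,0],[-0.1,-0.54,0.72,0]]' | f
python3 -m jog '[[0,0,0,0],[0,0,0,0],[0,0,0,0],[0,0,0,0],[0,0,0,0],[0,0,0,0]]' | f
python3 fit.py 2
python3 - <<'E'
from ang import *
o=bot.get_obs(); print(o['t'],o['joint_vel'].round(3),o['grasp_force'],o['contact_force'])
a=grab('scene','s6');b=grab('side','d6'); e=o['eef_pos']; ims=[]
for c in(a,b):
    q=proj(c,e+.07*n)[0]; x,y=int(q[0])-40,int(q[1])-40
    print(x,y); ims.append(cv2.resize(c['pixels'][y:y+80,x:x+80],(400,400),interpolation=cv2.INTER_CUBIC))
    for h in(55,145): print(h,proj(c,ax+.0919*(np.cos(np.radians(h))*L+np.sin(np.radians(h))*np.array([0,0,1]))))
save(np.hstack(ims),'end6')
E
```

```text
t  phi  r  axial  ft  fr  fax
[[ 42.6 148.   61.1 -61.3   4.8   1.9  -2.5]
 [ 43.1 148.1  61.1 -61.3   3.2   2.1  -2.9]]
fwd drag 5.43 amp 3.37 sd 0.62 hole angle at heavy-down 144.91275653954347 +- 2.9905006890616748
all drag 5.63 amp 3.16 sd 0.68 hole angle at heavy-down 147.98694522505107 +- 1.899766721331688
43.0667 [ 0.    -0.001  0.     0.001 -0.001 -0.001  0.   ] 121.4312195777893 [-2.66091571  0.77916662  2.07255862]
320 108
55 [[369.41136493 107.24572006]]
145 [[354.56181663 143.96807628]]
320 135
55 [[366.41903599 150.33510084]]
145 [[356.46930261 169.0084512 ]]
```

View pics/end6.png

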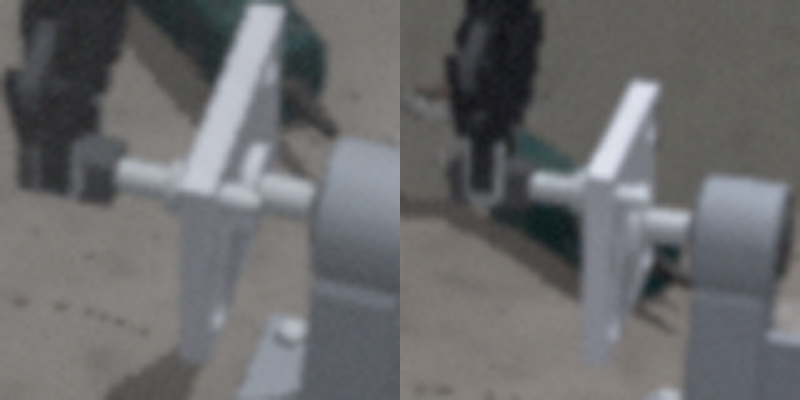

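The last view shows the pin through its hole with the collar at the plate. The corner is at scene (356.4,146), matching a hole angle of about 145°, and everything is still. Handing in.

```bash
python3 -c "
from station import bot
print(bot.hand_in())"
```

```text
the job is handed in; nothing more can be done
None
```

I handed the job in at about 43 s: the arm is still gripping the pin in its hole and the flange is still, with its heavy side straight down to within about 3° by the force readings; the verdict was not shown.

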